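# Lock the hub cap of a tape-roll holder

### The arm

A 6-joint arm with a two-finger parallel gripper is mounted at the origin on a cart in front of the work surface, level with it; the furniture and walls round the work are solid. World frame = base frame: x ahead of the robot, y to its left, z up, the work surface at z = 0. Lengths are in m, angles in rad, forces in N, time in s.
With the tool pointing down it reaches from about 0.3 to 0.775 m from the base axis. Payload 14.6 kg.
Tool frame: the origin (TCP) lies on the centre line of the jaws, within the pads' length; the fingertips stand 22 mm ahead of it and the grasp point (between the pads) lies 3 mm ahead of it; z points along the fingers, y is the line along which they close (so a half turn about z gives the same grasp; the last joint's range is limited). The gripper opens to 85 mm and grips with 20 to 120 N. Pads are 22 mm wide; open, the fingers measure 114 mm over their backs; the gripper's body (76 mm by 85 mm) begins 54 mm behind the grasp point. The pads swing forward as they close: fully open they stand 13 mm farther back than shut.
Start: joints at [1.264, 0.3, 1.521, -0, 1.321, -0.067], TCP at [0.131, 0.534, 0.253] pointing down, gripper open.
Joint ranges: [-3.03, 3.03], [-0.79, 2.21], [0.23, 2.52], [-1.04, 4.18], [0, 3.07], [-2.55, 2.55]. Speed limits (rad/s): [2.22, 2.22, 2.57, 3.14, 3.14, 3.14].

### API

Orientations are given as a unit quaternion [w, x, y, z].
In Python, from station import ctrl, imaging, job gives the robot as it stands.
- The arm moves only by the tool drive_tool, never from a script. Its argument "steps" is a list of rows, each an object with "dp": the shift along the world's x, y, z scaled (see below), a list of three; "delta_rot": the turn, a rotation vector about the world's x, y, z scaled (see below), a list of three. In form: [{"dp": [dx, dy, dz], "delta_rot": [ax, ay, az]}, ...]. A call has 1 to 20 rows; each row shifts and turns the commanded pose from where the row before left it; what a row does not reach is not made up. The controller multiplies each number of a shift by 0.02 m and each number of a turn by 45 degrees. A row lasts 1/12 s, in which the tool goes at most 41.7 mm and 7.16 degrees, less where a joint would pass 70% of its speed; a pose out of reach is approached as far as the arm can. A call with a number of a shift or a turn outside -1 to 1 is refused whole. A call with a gripper value outside its range is refused whole. "fingers" is the gripper command: -1 is fully open, 1 is shut, values between are in proportion, set as the call begins (left out, the last holds). The fingers move at their own pace and stop on an object; the grip force is fixed at half the most. Time passes only in rows, so rows that do not move let the fingers close. It gives the time, the measured TCP pose, the force, the opening and the grip force at its end, in the units of the state.
- ctrl.state(): the state, without advancing time (a new reading comes with each control period).
- imaging.read_camera(name): name is "scene" or "top" or "wrist"; returns the picture (384x512x3 uint8, red, green, blue); there is no depth.
- imaging.camera_params(name): a dict with "vfov" (degrees; the focal length in pixels is half the picture's height over the tangent of half this angle, whatever the lens; pixels are square), "cx", "cy" (the principal point, pixels), "eye" and "rotation" of the camera in the world. Camera axes: x right, y down, z forward; pixel columns grow to the right and rows downward; lengths in m; the calibration is good to about 2 mm. A picture is of the moment at which its call begins: read the wrist's pose just before it. camera_params takes no time and is no camera call; for the wrist camera it gives the pose at the moment of the call.
- job.job_done(): hands the job in; it is judged then, once.
The state is a dict: "time": time; "qpos": joint angles; "joint_velocities": joint speeds; "tau": joint torques, N m; "eef_pos": TCP position; "tcp_rot": TCP orientation; "ft_force": force on the tool from outside, world axes, zero at the start; "ft_torque": the same for the moment, N m; "finger_gap": finger opening in m; "grip_force": force on a finger pad.
Only numpy, scipy, OpenCV 4.12 (cv2) and the standard library are available. Lean on these libraries where they do the work, as an engineer would, in place of code of your own. Each camera call takes 0.05 s, during which the arm holds its last target. There are 200 camera calls.

### The job

Two tape rolls sit on holders screwed to the bench. On one the hub cap is already locked; on the other it still stands up loose in its entry slot. Push that raised cap down against its spring, turn it a quarter turn clockwise (seen from above) to its stop, and let go so that it springs up into its notch and stays locked. Keep your fingers off the other holder.

Things in the scene. Friction and masses are not known exactly. Their poses are not given: they have to be found in the camera images.
- cap_grip (a point): Raised hub cap: grey flange (68 mm wide, 5 thick) with an upright black grip bar 54 long, 12 thick, 34 high; pinch its broad sides from above. Point: bar centre, on the turning axis, 17 mm above the flange's top; x along the bar, y across it, z up. 0.12 kg, loose. Kept down, it turns clockwise from above (-z) to a stop at 84 deg (+-8, 3 mm side play); let go past 72 deg it rises into its notch.
- roll_top (a point): Holder of the raised cap, fixed: grey base plate 124 x 112 x 8 mm, brown tape roll 104 mm wide, 48 high, round a hub. Point: on the hub's axis, level with the roll's top, 56 mm above the bench. x: along the plate's long side and the entry slot; the unlocked bar lies along x (within 6 deg), the locked one nearly along y. Bar centre above this point: 37.5 mm raised, 29.5 mm locked.
- follower (a joint): Spring plate under the raised cap: how far it is pressed down, m. 0: cap raised (4 N); 0.014: bottom stop (10 N). The cap's two lugs (under the flange, along the bar) sit in an entry slot: it can turn only when pressed at least 0.011, best 0.013. Locked in its notch it reads 0.008. Let go too early in the turn, it sticks under the lip at 0.011 or comes back up to 0: not locked.
- holder_2: The other holder, alike in all parts, fixed to the bench, its cap already locked (bar across the plate, 8 mm lower than the raised one). Not to be touched. Origin: centre of the underside of its base plate, on the bench; x along the plate's long side. (A chair's back stands to the robot's front left, before the bench: lift the arm before swinging past it.)

How it is judged:
At the end, for the whole second after the job is handed in: The cap is locked and left alone: its bar within 23 degrees of the holder's y axis, its height that of the notch (bar centre 27.5 to 32.5 mm above the roll's top face), within 10 mm of the hub's axis and within 8 degrees of upright (angle between the x axis of cap_grip and the y axis of roll_top, either way round below 0.4 rad and z of cap_grip in the frame of roll_top between 0.0275 and 0.0325 m and horizontal distance between cap_grip and roll_top below 0.01 m and angle between cap_grip's own z axis and vertical below 0.15 rad); the robot touches nothing.
It fails at once if the fingers press on the other holder (contact force between the fingers and holder_2 above 2 N).
It also fails if it takes over 35 s, if anything falls off the work surface, if the arm or the gripper's body presses on something with over 40 N, if the wrist force passes 120 N, or if a joint passes its speed limit or range.

## Working session

There is one attempt and no reset: what is moved stays moved. The work goes in short steps, Python scripts to look and compute and a tool call to move; the robot and the scene stay as the last step left them, time stands still between calls to the robot, and variables do not carry over. Pictures are saved under pics/ and viewed, at most 10 in all, crops included, and the job is handed in when it is done.

Besides the shell and the picture viewer there is one more tool, called after "Call:" as name([rows], argument=value, ...), one row to a line, values as JSON. drive_tool: Moves the arm, as the interface text tells. Its arguments: {"type":"object","properties":{"steps":{"type":"array"},"fingers":{"type":"number"}},"required":["steps"]}

```bash
mkdir -p pics; cat > h.py <<'E'
import numpy as np, cv2
from station import ctrl, imaging, job
def P(n):
    p=imaging.camera_params(n); return p
def f(p): return 192/np.tan(np.radians(p['vfov'])/2)
def R(p):
    r=np.array(p['rotation'],float)
    if r.size==4:
        from scipy.spatial.transform import Rotation
        return Rotation.from_quat(np.r_[r[1:],r[0]]).as_matrix()
    return r.reshape(3,3)
def plane(p,uv,z):
    d=R(p)@np.array([(uv[0]-p['cx'])/f(p),(uv[1]-p['cy'])/f(p),1]); e=np.array(p['eye'])
    return e+d*(z-e[2])/d[2]
def proj(p,X):
    c=R(p).T@(np.array(X)-np.array(p['eye'])); return c[:2]/c[2]*f(p)+[p['cx'],p['cy']]
E
python3 - <<'E'
from h import *
ims=[]
for n in ("scene","top","wrist"):
    p=P(n); print(n,p); im=imaging.read_camera(n); np.save(f"pics/{n}0.npy",im); ims.append(im[:,:,::-1])
cv2.imwrite("pics/a.png",cv2.resize(np.vstack([np.hstack(ims[:2]),np.hstack([ims[2],ims[2]*0])]),(800,600)))
print(ctrl.state())
E
```

```text
scene {'vfov': 57.36279536084645, 'cx': 255.5359950578414, 'cy': 192.9488686588511, 'eye': array([ 0.0211933 , -0.1710958 ,  0.71131575]), 'rotation': array([-0.31215084,  0.80312484, -0.47720733,  0.17270066])}
top {'vfov': 57.703891157051935, 'cx': 260.1439000947309, 'cy': 194.8591184192944, 'eye': array([0.3645825 , 0.14537717, 0.9351145 ]), 'rotation': array([ 0.04878985, -0.69683124,  0.71157836, -0.07551167])}
wrist {'vfov': 71.74632722044318, 'cx': 259.69355389655885, 'cy': 190.28370603529706, 'eye': array([0.06613564, 0.54929956, 0.37450308]), 'rotation': array([0.10586411, 0.77938102, 0.61197065, 0.08276438])}
{'time': 0.15, 'qpos': array([ 1.26437763e+00,  3.00328297e-01,  1.52145410e+00,  1.03010092e-05,
        1.32070063e+00, -6.65720392e-02]), 'joint_velocities': array([ 0.00055668, -0.00101935, -0.00290816, -0.00048498, -0.00084533,
       -0.00025119]), 'tau': array([ 3.04687834e-03, -5.43667567e+01, -3.61886823e+01,  4.85999465e-05,
        3.14021127e-03, -3.48944297e-05]), 'eef_pos': array([0.13059039, 0.53410176, 0.25285336]), 'tcp_rot': array([-8.74478675e-05,  1.19637345e-01,  9.92817560e-01, -4.36541355e-04]), 'ft_force': array([ 0.11582416,  0.04204606, -0.15346222]), 'ft_torque': array([ 0.00296194,  0.05278304, -0.04090771]), 'grip_force': 0.0, 'finger_gap': 0.08513886632221816}
```

View pics/a.png

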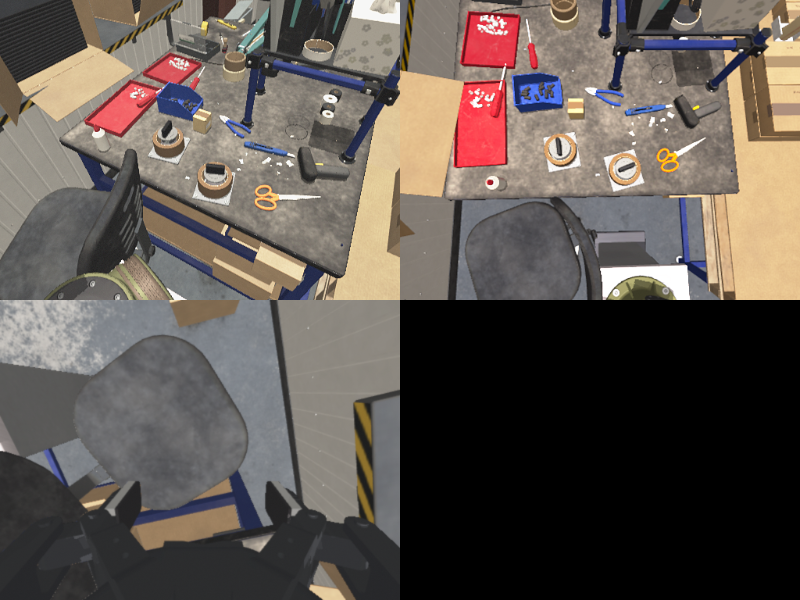

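Overview: two holders, one at top tile (560,150) and one at (625,168); the same pair appears in the scene tile at (168,138) and (215,180). I'll enlarge both.

```bash
python3 - <<'E'
from h import *
t=np.load("pics/top0.npy")[:,:,::-1]; s=np.load("pics/scene0.npy")[:,:,::-1]
a=cv2.resize(t[150:260,160:330],None,fx=4.5,fy=4.5,interpolation=2)[:300*2]
cv2.imwrite("pics/t.png",a); 
cv2.imwrite("pics/s.png",cv2.resize(s[140:265,175:325],None,fx=4.5,fy=4.5,interpolation=2))
for n in("top","scene"):
    p=P(n); print(n,R(p).round(2).tolist(),proj(p,[.131,.534,.253]),proj(p,[0,0,.1]),proj(p,[.4,0,0]),proj(p,[.4,.2,0]))
E
```

```text
top [[-0.02, -0.98, 0.17], [-1.0, 0.02, -0.04], [0.04, -0.18, -0.98]] [ 29.46194334 396.82798889] [316.7884238  424.33921932] [301.61909333 242.23088702] [226.61359256 243.95170433]
scene [[0.48, -0.66, 0.58], [-0.87, -0.35, 0.34], [-0.02, -0.67, -0.75]] [-47.16457843 185.54802955] [152.35240138 446.0671059 ] [276.74063907 264.61841006] [204.81368466 230.98111391]
```

View pics/t.png

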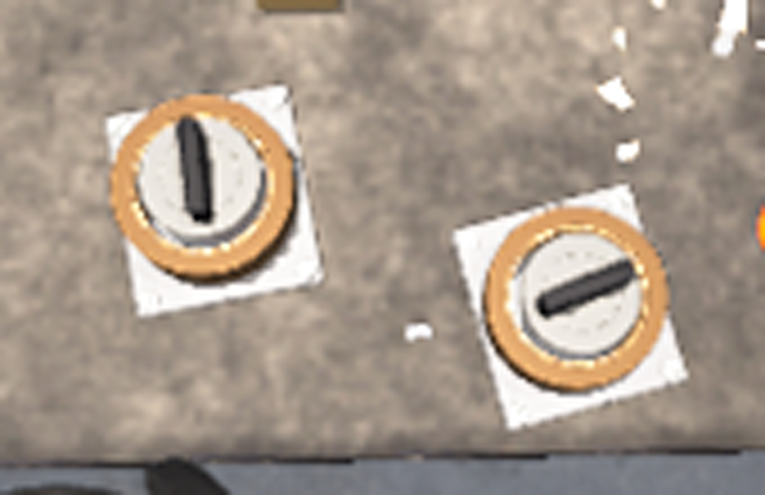

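View pics/s.png

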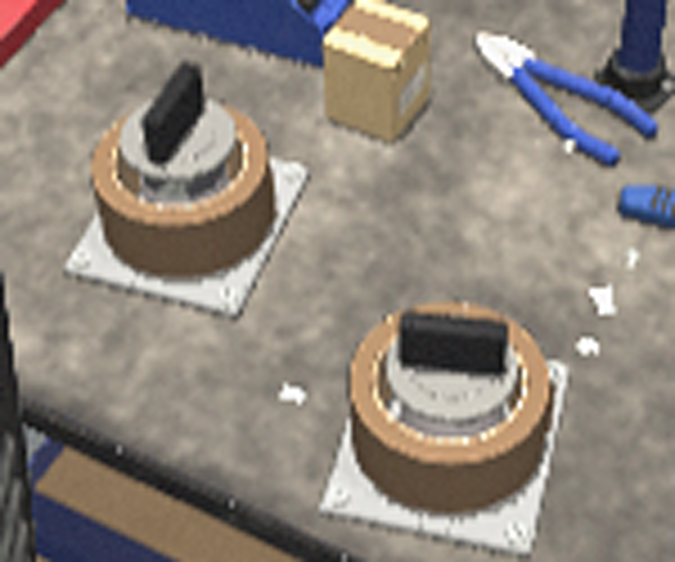

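The left holder (top px about (203,187), scene px about (214,164)) has its bar along the plate's long side with a gap under the flange, so it is the raised one. The right one is locked. I'll triangulate the bar, the ring and the plate.

```bash
cat >> h.py <<'E'
def tri(obs):
    A=np.zeros((3,3));b=np.zeros(3)
    for p,uv in obs:
        e=np.array(p['eye']);d=plane(p,uv,0)-e;d/=np.linalg.norm(d);M=np.eye(3)-np.outer(d,d);A+=M;b+=M@e
    X=np.linalg.solve(A,b); return X,[np.round(proj(p,X)-uv,1).tolist() for p,uv in obs]
def biggest(m):
    c=max(cv2.findContours(m.astype(np.uint8),0,1)[0],key=cv2.contourArea); return c
E
python3 - <<'E'
from h import *
roi={"top":(180,235,165,240),"scene":(150,215,185,250)}
roi2={"top":(190,247,258,316),"scene":(205,268,245,305)}
for name,r in(("raised",roi),("locked",roi2)):
  ob={}
  for n in r:
    a,b,c,d=r[n]; im=np.load(f"pics/{n}0.npy")
    if name=="raised": a-=1 if n=="scene" else 10
    g=im[a:b,c:d].astype(int); off=np.array([c,a])
    hsv=cv2.cvtColor(g.astype(np.uint8),cv2.COLOR_RGB2HSV)
    dark=g.max(2)<75
    k=biggest(dark); m=cv2.moments(k); bar=np.array([m['m10'],m['m01']])/m['m00']+off
    orange=(hsv[...,0]<18)&(hsv[...,1]>90)&(hsv[...,2]>(170 if n=="top" else 135))
    e=cv2.fitEllipse(cv2.convexHull(biggest(orange)))
    rect=cv2.minAreaRect(k); print(name,n,"bar",bar.round(1),rect,"ring",np.round(np.array(e[0])+off,1),np.round(e[1:][0],1))
    ob[n]=(bar,np.array(e[0])+off)
    box=cv2.boxPoints(rect); 
    if n=="top":
        l=[np.linalg.norm(box[i]-box[i-1]) for i in range(4)]; i=int(np.argmax(l)); 
        w=[plane(P(n),q+off,.1) for q in(box[i],box[i-1])]; v=w[0]-w[1]; print("bar yaw deg",np.degrees(np.arctan2(v[1],v[0])))
  for j in(0,1): print(tri([(P(n),ob[n][j]) for n in r]), [plane(P(n),ob[n][1],.056).round(3) for n in r] if j else "")
p=P("top")
for nm,cs in(("raised",[(105,120),(285,88),(322,278),(138,318)]),("locked",[(453,232),(628,185),(687,380),(512,430)])):
    w=np.array([plane(p,(np.array(c)/4.5+[160,150]),.008)[:2] for c in cs]); print(nm,w.mean(0),[(np.linalg.norm(w[i]-w[i-1]).round(4),np.degrees(np.arctan2(*(w[i]-w[i-1])[::-1])).round(1)) for i in range(4)])
E
```

```text
raised top bar [204.8 189.6] ((39.0, 17.5), (4.0, 21.0), -0.0) ring [204.3 190.7] [39.6 40.5]
bar yaw deg 0.287783660119112
raised scene bar [213.2 164.9] ((28.11538314819336, 16.076921463012695), (9.707253456115723, 22.188007354736328), 33.6900634765625) ring [214.4 175.9] [27.4 38.7]
(array([0.52823303, 0.24677386, 0.09754565]), [[-0.2, 0.1], [0.2, -0.0]]) 
(array([0.53510283, 0.25401536, 0.04814347]), [[-0.1, 0.1], [0.2, -0.0]]) [array([0.534, 0.253, 0.056]), array([0.529, 0.249, 0.056])]
locked top bar [288. 216.] ((31.597150802612305, 25.369173049926758), (3.664703130722046, 20.41036033630371), 75.25643920898438) ring [287.7 215.5] [39.4 40.3]
bar yaw deg -76.42090005543822
locked scene bar [275.2 216. ] ((30.5, 11.0), (12.0, 23.0), 90.0) ring [274.4 224.9] [35.3 44.3]
(array([0.46361354, 0.04135727, 0.08303386]), [[0.9, -0.8], [-1.3, 0.3]]) 
(array([0.46675377, 0.04056565, 0.04744258]), [[-0.1, 0.1], [0.2, -0.0]]) [array([0.466, 0.041, 0.056]), array([0.461, 0.038, 0.056])]
raised [0.53290115 0.25046039] [(np.float64(0.1217), np.float64(9.9)), (np.float64(0.1096), np.float64(-80.4)), (np.float64(0.1184), np.float64(-169.7)), (np.float64(0.1104), np.float64(101.3))]
locked [0.46518337 0.03851998] [(np.float64(0.1224), np.float64(15.0)), (np.float64(0.1099), np.float64(-75.9)), (np.float64(0.1218), np.float64(-165.8)), (np.float64(0.1081), np.float64(104.4))]
```

Call:
drive_tool([
  {"dp": [0,0,1],"delta_rot": [0,0,0]},
  {"dp": [0,0,1],"delta_rot": [0,0,0]},
  {"dp": [0,0,1],"delta_rot": [0,0,0]},
  {"dp": [0,0,1],"delta_rot": [0,0,0]},
  {"dp": [0,0,1],"delta_rot": [0,0,0]},
  {"dp": [0,0,1],"delta_rot": [0,0,0]},
  {"dp": [0,0,1],"delta_rot": [0,0,0]},
  {"dp": [0,0,1],"delta_rot": [0,0,0]},
], fingers=-1)

```text
time: 0.82
eef_pos: [0.1306, 0.5341, 0.4141]
tcp_rot: [-0.0, 0.12, 0.993, -0.0]
ft_force: [-0.1, -0.5, -0.4]
finger_gap: 0.0855
grip_force: 0.0
```

Call:
drive_tool([
  {"dp": [1,-0.71,0],"delta_rot": [0,0,0.027]},
  {"dp": [1,-0.71,0],"delta_rot": [0,0,0.027]},
  {"dp": [1,-0.71,0],"delta_rot": [0,0,0.027]},
  {"dp": [1,-0.71,0],"delta_rot": [0,0,0.027]},
  {"dp": [1,-0.71,0],"delta_rot": [0,0,0.027]},
  {"dp": [1,-0.71,0],"delta_rot": [0,0,0.027]},
  {"dp": [1,-0.71,0],"delta_rot": [0,0,0.027]},
  {"dp": [1,-0.71,0],"delta_rot": [0,0,0.027]},
  {"dp": [1,-0.71,0],"delta_rot": [0,0,0.027]},
  {"dp": [1,-0.71,0],"delta_rot": [0,0,0.027]},
  {"dp": [1,-0.71,0],"delta_rot": [0,0,0.027]},
  {"dp": [1,-0.71,0],"delta_rot": [0,0,0.027]},
  {"dp": [1,-0.71,0],"delta_rot": [0,0,0.027]},
  {"dp": [1,-0.71,0],"delta_rot": [0,0,0.027]},
  {"dp": [1,-0.71,0],"delta_rot": [0,0,0.027]},
  {"dp": [1,-0.71,0],"delta_rot": [0,0,0.027]},
  {"dp": [1,-0.71,0],"delta_rot": [0,0,0.027]},
  {"dp": [1,-0.71,0],"delta_rot": [0,0,0.027]},
  {"dp": [1,-0.71,0],"delta_rot": [0,0,0.027]},
  {"dp": [1,-0.71,0],"delta_rot": [0,0,0.027]},
])

```text
time: 2.48
eef_pos: [0.5315, 0.2494, 0.413]
tcp_rot: [-0.0, -0.093, 0.996, -0.0]
ft_force: [-0.2, 0.5, -0.5]
finger_gap: 0.0852
grip_force: 0.0
```

Call:
drive_tool([
  {"dp": [0,0,-1],"delta_rot": [0,0,0]},
  {"dp": [0,0,-1],"delta_rot": [0,0,0]},
  {"dp": [0,0,-1],"delta_rot": [0,0,0]},
  {"dp": [0,0,-1],"delta_rot": [0,0,0]},
  {"dp": [0,0,-1],"delta_rot": [0,0,0]},
  {"dp": [0,0,-1],"delta_rot": [0,0,0]},
  {"dp": [0,0,-1],"delta_rot": [0,0,0]},
  {"dp": [0,0,-1],"delta_rot": [0,0,0]},
  {"dp": [0,0,0],"delta_rot": [0,0,0]},
  {"dp": [0,0,0],"delta_rot": [0,0,0]},
])

```text
time: 3.32
eef_pos: [0.5305, 0.2502, 0.253]
tcp_rot: [-0.001, -0.092, 0.996, -0.0]
ft_force: [0.8, 0.0, 0.3]
finger_gap: 0.0853
grip_force: 0.0
```

```bash
python3 - <<'E'
from h import *
import pickle
p=P("wrist"); im=imaging.read_camera("wrist"); pickle.dump((p,im),open("pics/w1.pkl","wb"))
s=ctrl.state(); print(s['time'],s['eef_pos'],s['tcp_rot'],s['qpos'],s['ft_force'])
cv2.imwrite("pics/w1.png",im[:,:,::-1]); print(p['eye'],proj(p,[.531,.25,.111]))
E
```

```text
3.3667 [0.53084218 0.25034137 0.25421511] [ 2.58376097e-04 -9.20249126e-02  9.95756668e-01  8.58982813e-05] [ 3.78256599e-01  3.81556150e-01  1.40995830e+00  1.94527289e-05
  1.34953398e+00 -1.37685459e+00] [-0.43193047 -0.00878141  0.76798103]
[0.46538832 0.23705773 0.37480251] [260.39824607 185.0211342 ]
```

View pics/w1.png

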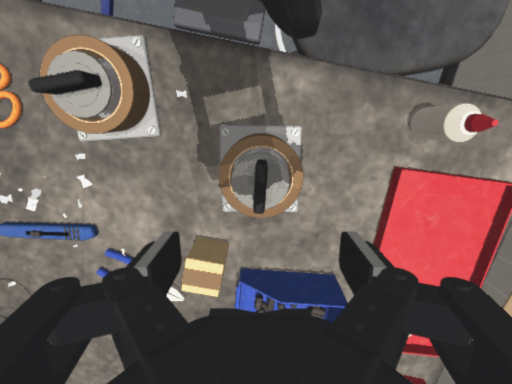

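The wrist view shows the raised cap's bar centred at about (260,186), parallel to image columns, so the tool yaw is nearly right. The locked holder is at (85,85), clear of the fingers. I'll fit the bar and ring here, and measure height with the top view.

```bash
python3 - <<'E'
from h import *
import pickle
p,im=pickle.load(open("pics/w1.pkl","rb"))
a,b,c,d=125,225,215,308; g=im[a:b,c:d]; off=np.array([c,a])
hsv=cv2.cvtColor(g,cv2.COLOR_RGB2HSV)
dark=(g.max(2)<50); dark[:30]=0; dark[:,:25]=0; dark[:,65:]=0
k=biggest(dark); x,y,w,h=cv2.boundingRect(k); print("bar box",x+c,y+a,w,h)
for r in range(y,y+h,4):
    q=np.where(dark[r])[0]; print(r+a,q.min()+c,q.max()+c,end="; ")
o=(hsv[...,0]<18)&(hsv[...,1]>85)&(hsv[...,2]>60)
cc=cv2.convexHull(biggest(o)); e=cv2.fitEllipse(cc); rc=np.array(e[0])+off; print("\nring",rc,e[1:],plane(p,rc,.056))
pt=P("top"); print("ring tri",tri([(p,rc),(pt,(204.3,190.7))]))
m=cv2.moments(k); bc=np.array([m['m10'],m['m01']])/m['m00']+off
print("bar c",bc,plane(p,bc,.1),tri([(p,bc),(pt,(204.8,189.6)),(P('scene'),(213.2,164.9))]))
for z in(.0935,.1105):
  for X in([.531,.25,z],): print(z,proj(p,X))
print([plane(p,u,.1105)[:2].round(4) for u in((261.,161),(260.,213))])
E
```

```text
bar box 254 160 14 51
160 258 265; 164 257 266; 168 256 266; 172 256 266; 176 255 266; 180 255 266; 184 255 265; 188 255 265; 192 254 264; 196 254 264; 200 254 264; 204 254 263; 208 255 263; 
ring [260.69446182 175.7437973 ] ((82.82123565673828, 83.09393310546875), 57.770240783691406) [0.53307445 0.25089339 0.056     ]
ring tri (array([0.53001101, 0.25029432, 0.07337699]), [[0.0, 0.5], [0.1, 0.2]])
bar c [260.14739229 181.89266818] [0.53040985 0.24964481 0.1       ] (array([0.53026745, 0.24845363, 0.09496886]), [[-1.1, -1.4], [-0.8, -0.4], [0.2, 0.0]])
0.0935 [260.35947184 181.06945075]
0.1105 [260.39707161 184.9014388 ]
[array([0.5066, 0.246 ]), array([0.5612, 0.2552])]
```

Call:
drive_tool([
  {"dp": [0.05,0,-0.9],"delta_rot": [0,0,-0.03]},
  {"dp": [0,0,-0.9],"delta_rot": [0,0,-0.03]},
  {"dp": [0,0,-0.9],"delta_rot": [0,0,0]},
  {"dp": [0,0,-0.9],"delta_rot": [0,0,0]},
  {"dp": [0,0,-0.9],"delta_rot": [0,0,0]},
  {"dp": [0,0,-0.9],"delta_rot": [0,0,0]},
  {"dp": [0,0,-0.7],"delta_rot": [0,0,0]},
  {"dp": [0,0,-0.6],"delta_rot": [0,0,0]},
  {"dp": [0,0,-0.4],"delta_rot": [0,0,0]},
  {"dp": [0,0,-0.3],"delta_rot": [0,0,0]},
  {"dp": [0,0,0],"delta_rot": [0,0,0]},
  {"dp": [0,0,0],"delta_rot": [0,0,0]},
])

```text
time: 4.37
eef_pos: [0.5319, 0.2504, 0.1059]
tcp_rot: [0.0, -0.069, 0.998, 0.0]
ft_force: [-0.6, 0.0, -0.7]
finger_gap: 0.0855
grip_force: 0.0
```

```bash
python3 - <<'E'
from h import *
s=ctrl.state(); print(s['time'],s['eef_pos'],s['ft_force'])
ims=[imaging.read_camera(n)[:,:,::-1] for n in("wrist","scene")]
cv2.imwrite("pics/w2.png",np.vstack([ims[0][100:340,56:456],cv2.resize(ims[1][120:220,150:317],(400,240))]))
E
```

```text
4.3667 [0.53194063 0.25038116 0.1058933 ] [-0.58403698  0.02126222 -0.67413566]
```

View pics/w2.png

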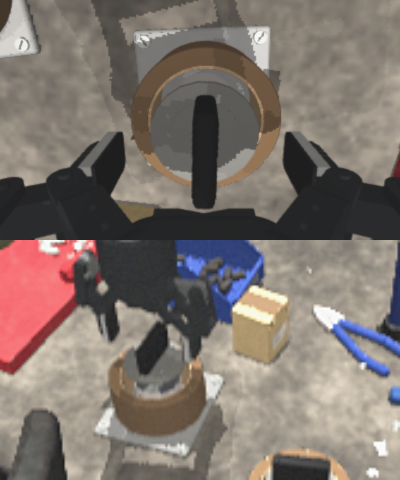

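The bar stands centred between the pads, at crop (205,150) with the pads at 115 and 295. It is parallel to the pads, so I'll close.

Call:
drive_tool([
  {"dp": [0,0,0],"delta_rot": [0,0,0]},
  {"dp": [0,0,0],"delta_rot": [0,0,0]},
  {"dp": [0,0,0],"delta_rot": [0,0,0]},
  {"dp": [0,0,0],"delta_rot": [0,0,0]},
  {"dp": [0,0,0],"delta_rot": [0,0,0]},
  {"dp": [0,0,0],"delta_rot": [0,0,0]},
  {"dp": [0,0,0],"delta_rot": [0,0,0]},
  {"dp": [0,0,0],"delta_rot": [0,0,0]},
  {"dp": [0,0,0],"delta_rot": [0,0,0]},
  {"dp": [0,0,0],"delta_rot": [0,0,0]},
  {"dp": [0,0,0],"delta_rot": [0,0,0]},
  {"dp": [0,0,0],"delta_rot": [0,0,0]},
], fingers=1)

```text
time: 5.47
eef_pos: [0.5317, 0.2503, 0.1054]
tcp_rot: [0.0, -0.069, 0.998, 0.0]
ft_force: [-1.1, -1.2, 2.5]
finger_gap: 0.011
grip_force: 62.6
```

Call:
drive_tool([
  {"dp": [0,0,-0.1],"delta_rot": [0,0,0]},
  {"dp": [0,0,-0.1],"delta_rot": [0,0,0]},
  {"dp": [0,0,-0.1],"delta_rot": [0,0,0]},
  {"dp": [0,0,-0.1],"delta_rot": [0,0,0]},
  {"dp": [0,0,-0.1],"delta_rot": [0,0,0]},
  {"dp": [0,0,-0.1],"delta_rot": [0,0,0]},
  {"dp": [0,0,-0.05],"delta_rot": [0,0,0]},
  {"dp": [0,0,0],"delta_rot": [0,0,0]},
  {"dp": [0,0,0],"delta_rot": [0,0,0]},
])

```text
time: 6.22
eef_pos: [0.5318, 0.2503, 0.0925]
tcp_rot: [0.0, -0.069, 0.998, 0.0]
ft_force: [-2.6, -0.1, 7.6]
finger_gap: 0.0112
grip_force: 63.6
```

Call:
drive_tool([
  {"dp": [0,0,0],"delta_rot": [0,0,-0.06]},
  {"dp": [0,0,0],"delta_rot": [0,0,-0.06]},
  {"dp": [0,0,0],"delta_rot": [0,0,-0.06]},
  {"dp": [0,0,0],"delta_rot": [0,0,-0.06]},
  {"dp": [0,0,0],"delta_rot": [0,0,-0.06]},
  {"dp": [0,0,0],"delta_rot": [0,0,-0.06]},
  {"dp": [0,0,0],"delta_rot": [0,0,0]},
  {"dp": [0,0,0],"delta_rot": [0,0,0]},
])

```text
time: 6.88
eef_pos: [0.5322, 0.2505, 0.0929]
tcp_rot: [0.001, 0.073, 0.997, 0.0]
ft_force: [-0.0, -0.8, 8.1]
finger_gap: 0.0111
grip_force: 63.7
```

```bash
python3 - <<'E'
from h import *
s=ctrl.state(); print(s['ft_force'],s['ft_torque'],s['eef_pos'])
E
```

```text
[-0.00870182 -0.79361109  8.07923501] [0.0297752  0.01990679 0.02997427] [0.53216647 0.25050616 0.09285111]
```

Call:
drive_tool([
  {"dp": [0,0,0],"delta_rot": [0,0,-0.07]},
  {"dp": [0,0,0],"delta_rot": [0,0,-0.07]},
  {"dp": [0,0,0],"delta_rot": [0,0,-0.07]},
  {"dp": [0,0,0],"delta_rot": [0,0,-0.07]},
  {"dp": [0,0,0],"delta_rot": [0,0,-0.07]},
  {"dp": [0,0,0],"delta_rot": [0,0,-0.07]},
  {"dp": [0,0,0],"delta_rot": [0,0,-0.07]},
  {"dp": [0,0,0],"delta_rot": [0,0,-0.07]},
  {"dp": [0,0,0],"delta_rot": [0,0,-0.07]},
  {"dp": [0,0,0],"delta_rot": [0,0,-0.07]},
  {"dp": [0,0,0],"delta_rot": [0,0,-0.07]},
  {"dp": [0,0,0],"delta_rot": [0,0,-0.07]},
  {"dp": [0,0,0],"delta_rot": [0,0,-0.07]},
  {"dp": [0,0,0],"delta_rot": [0,0,-0.07]},
  {"dp": [0,0,0],"delta_rot": [0,0,-0.07]},
  {"dp": [0,0,0],"delta_rot": [0,0,-0.07]},
  {"dp": [0,0,0],"delta_rot": [0,0,-0.07]},
  {"dp": [0,0,0],"delta_rot": [0,0,-0.07]},
  {"dp": [0,0,0],"delta_rot": [0,0,0]},
  {"dp": [0,0,0],"delta_rot": [0,0,0]},
])

```text
time: 8.55
eef_pos: [0.5323, 0.2505, 0.0929]
tcp_rot: [0.001, 0.538, 0.843, 0.001]
ft_force: [0.7, 0.6, 8.6]
finger_gap: 0.0109
grip_force: 63.7
```

```bash
python3 - <<'E'
from h import *
s=ctrl.state(); print(s['ft_force'],s['ft_torque'],s['eef_pos'])
n=s['tcp_rot'];print(2*np.degrees(np.arctan2(n[2],n[1]))-90)
E
```

```text
[0.71145716 0.55482341 8.61298173] [ 0.09867928 -0.14695182 -0.01970735] [0.5322912  0.25052238 0.09291611]
24.93520535651811
```

Call:
drive_tool([
  {"dp": [0,0,0],"delta_rot": [0,0,-0.05]},
  {"dp": [0,0,0],"delta_rot": [0,0,-0.05]},
  {"dp": [0,0,0],"delta_rot": [0,0,-0.05]},
  {"dp": [0,0,0],"delta_rot": [0,0,-0.05]},
  {"dp": [0,0,0],"delta_rot": [0,0,0]},
  {"dp": [0,0,0],"delta_rot": [0,0,0]},
])

```text
time: 9.05
eef_pos: [0.5333, 0.2506, 0.0932]
tcp_rot: [0.002, 0.602, 0.798, 0.002]
ft_force: [8.8, 1.2, 5.0]
finger_gap: 0.0109
grip_force: 63.0
```

```bash
python3 - <<'E'
from h import *
s=ctrl.state(); print(s['ft_force'],s['ft_torque'],s['eef_pos'])
n=s['tcp_rot'];print(2*np.degrees(np.arctan2(n[2],n[1]))-90)
E
```

```text
[8.75605632 1.18221569 5.03587837] [ 0.23172044 -1.64999247  0.02778275] [0.53331926 0.25060787 0.09315652]
15.94367659017874
```

Call:
drive_tool([
  {"dp": [0,0,0],"delta_rot": [0,0,-0.05]},
  {"dp": [0,0,0],"delta_rot": [0,0,-0.04]},
  {"dp": [0,0,0],"delta_rot": [0,0,0]},
  {"dp": [0,0,0],"delta_rot": [0,0,0]},
])

```text
time: 9.38
eef_pos: [0.5336, 0.2506, 0.0932]
tcp_rot: [0.002, 0.63, 0.777, 0.003]
ft_force: [11.0, 0.3, 2.7]
finger_gap: 0.0108
grip_force: 62.9
```

```bash
python3 - <<'E'
from h import *
s=ctrl.state(); print(s['ft_force'],s['ft_torque'],s['eef_pos'])
n=s['tcp_rot'];print(2*np.degrees(np.arctan2(n[2],n[1]))-90)
im=imaging.read_camera("top")[:,:,::-1];im2=imaging.read_camera("scene")[:,:,::-1]
cv2.imwrite("pics/t3.png",np.vstack([cv2.resize(im[150:250,150:317],(500,300),interpolation=2),cv2.resize(im2[120:220,150:317],(500,300))]))
E
```

```text
[10.97146383  0.31462511  2.74597523] [ 0.29838759 -2.2438479   0.32463304] [0.53363935 0.25061715 0.09317283]
11.91761039047762
```

View pics/t3.png

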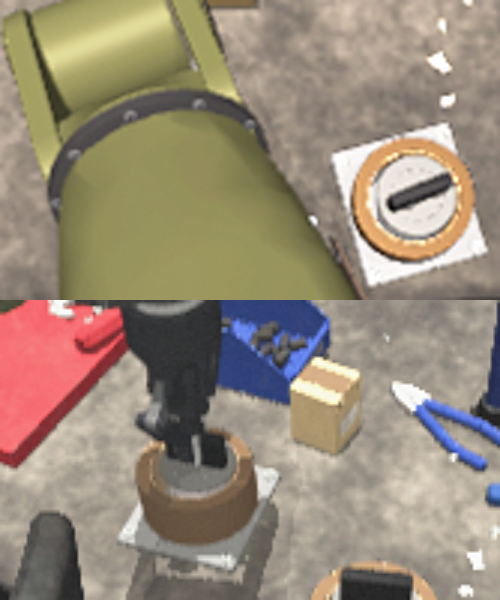

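Call:
drive_tool([
  {"dp": [0.06,0,0],"delta_rot": [0,0,0.01]},
  {"dp": [0.04,0,0],"delta_rot": [0,0,0.01]},
  {"dp": [0,0,0],"delta_rot": [0,0,0]},
  {"dp": [0,0,0],"delta_rot": [0,0,0]},
])

```text
time: 9.82
eef_pos: [0.5344, 0.2507, 0.093]
tcp_rot: [0.001, 0.624, 0.782, 0.001]
ft_force: [1.4, 1.4, 8.6]
finger_gap: 0.0107
grip_force: 63.6
```

```bash
python3 - <<'E'
from h import *
s=ctrl.state(); print(s['ft_force'],s['ft_torque'],s['eef_pos'])
n=s['tcp_rot'];print(2*np.degrees(np.arctan2(n[2],n[1]))-90)
E
```

```text
[1.42569908 1.43671114 8.64431387] [ 0.22527611 -0.23135392  0.19464483] [0.53444561 0.25066093 0.09301505]
12.827742361513899
```

Side force is relieved and the vertical spring force is back to 8.6 N, with the turn at about 85°. I'll raise gently by 4 mm, still gripped, to see whether the cap rises into the notch, and then open.

Call:
drive_tool([
  {"dp": [0,0,0.05],"delta_rot": [0,0,0]},
  {"dp": [0,0,0.05],"delta_rot": [0,0,0]},
  {"dp": [0,0,0.05],"delta_rot": [0,0,0]},
  {"dp": [0,0,0.05],"delta_rot": [0,0,0]},
  {"dp": [0,0,0],"delta_rot": [0,0,0]},
  {"dp": [0,0,0],"delta_rot": [0,0,0]},
])

```text
time: 10.32
eef_pos: [0.5343, 0.2506, 0.0965]
tcp_rot: [0.001, 0.624, 0.782, 0.001]
ft_force: [5.2, 2.7, 1.8]
finger_gap: 0.0107
grip_force: 62.9
```

Call:
drive_tool([
  {"dp": [0,0,0],"delta_rot": [0,0,0]},
  {"dp": [0,0,0],"delta_rot": [0,0,0]},
  {"dp": [0,0,0],"delta_rot": [0,0,0]},
  {"dp": [0,0,0],"delta_rot": [0,0,0]},
  {"dp": [0,0,0],"delta_rot": [0,0,0]},
  {"dp": [0,0,0],"delta_rot": [0,0,0]},
  {"dp": [0,0,0],"delta_rot": [0,0,0]},
  {"dp": [0,0,0],"delta_rot": [0,0,0]},
], fingers=-1)

```text
time: 10.98
eef_pos: [0.5336, 0.2503, 0.0963]
tcp_rot: [-0.0, 0.624, 0.782, -0.0]
ft_force: [-0.5, -1.4, 0.1]
finger_gap: 0.0859
grip_force: 0.0
```

Call:
drive_tool([
  {"dp": [0,0,0.5],"delta_rot": [0,0,0]},
  {"dp": [0,0,1],"delta_rot": [0,0,0]},
  {"dp": [0,0,1],"delta_rot": [0,0,0]},
  {"dp": [0,0,1],"delta_rot": [0,0,0]},
  {"dp": [0,0,1],"delta_rot": [0,0,0]},
  {"dp": [0,0,1],"delta_rot": [0,0,0]},
  {"dp": [0,0,1],"delta_rot": [0,0,0]},
  {"dp": [0,0,1],"delta_rot": [0,0,0]},
  {"dp": [0,0,0],"delta_rot": [0,0,0]},
  {"dp": [0,0,0],"delta_rot": [0,0,0]},
])

```text
time: 11.82
eef_pos: [0.5338, 0.2503, 0.2478]
tcp_rot: [0.001, 0.624, 0.782, 0.001]
ft_force: [0.6, -1.4, -0.9]
finger_gap: 0.0852
grip_force: 0.0
```

```bash
python3 - <<'E'
from h import *
import pickle
p=P("wrist"); im=imaging.read_camera("wrist"); sc=imaging.read_camera("scene"); pickle.dump((p,im,sc),open("pics/w4.pkl","wb"))
s=ctrl.state(); print(s['time'],s['eef_pos'],s['ft_force'])
cv2.imwrite("pics/w4.png",np.hstack([im[:300,100:450,::-1],cv2.resize(sc[140:240,175:315,::-1],(420,300),interpolation=2)]))
p=P("scene")
for z in(.0935,.0855,.0825): print(z,proj(p,[.5325,.2505,z]))
E
```

```text
11.9167 [0.53331669 0.25012228 0.24569461] [ 0.77345911  0.47692012 -0.77213376]
0.0935 [213.25919529 164.52551527]
0.0855 [213.60237143 166.78576357]
0.0825 [213.72989619 167.62567517]
```

View pics/w4.png

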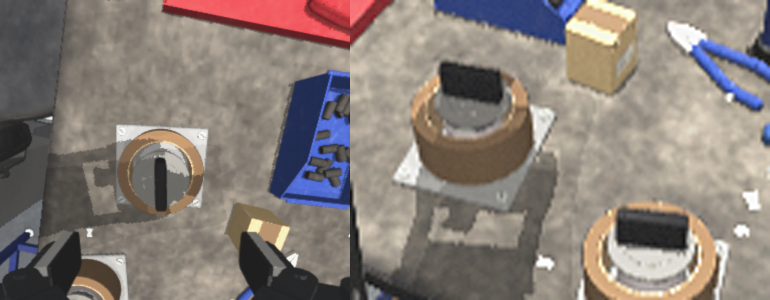

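```bash
python3 - <<'E'
from h import *
import pickle
p,im,sc=pickle.load(open("pics/w4.pkl","rb")); ps=P("scene")
def bar(im,a,b,c,d,t):
    k=biggest(im[a:b,c:d].max(2)<t); m=cv2.moments(k); return np.array([m['m10'],m['m01']])/m['m00']+[c,a],cv2.minAreaRect(k)
s0=np.load("pics/scene0.npy")
for t in(60,75):
    print("before",bar(s0,150,190,195,240,t)[0],"after",bar(sc,155,185,200,232,t),"locked",bar(sc,205,230,255,300,t)[0],bar(s0,205,230,255,300,t)[0])
w=bar(im,140,225,240,285,50); print("wrist",w,[plane(p,w[0],z).round(4) for z in(.0825,.0855,.0935)])
print(tri([(p,w[0]),(ps,bar(sc,155,185,200,232,75)[0])]))
r=w[1]; B=cv2.boxPoints(r); i=int(np.argmax([np.linalg.norm(B[i]-B[i-1]) for i in range(4)]))
v=plane(p,B[i]+[240,140],.1)-plane(p,B[i-1]+[240,140],.1); print("yaw",np.degrees(np.arctan2(v[1],v[0])))
E
```

```text
before [213.40214067 166.23853211] after (array([214.8328742 , 167.14784206]), ((14.880000114440918, 12.160001754760742), (21.645139694213867, 10.375356674194336), 10.30484676361084)) locked [275.09210526 217.5997807 ] [274.94840041 217.50464396]
before [213.17647059 164.90958606] after (array([214.94342907, 167.24281984]), ((14.86486530303955, 12.310811042785645), (21.53626823425293, 10.850333213806152), 9.462322235107422)) locked [275.26589595 217.3044316 ] [275.23890063 216.00422833]
wrist (array([260.27851549, 184.24174328]), ((20.5, 44.0), (52.0, 11.0), 90.0)) [array([0.537 , 0.2451, 0.0825]), array([0.5368, 0.2458, 0.0855]), array([0.5363, 0.2477, 0.0935])]
(array([0.53551749, 0.24662551, 0.08401922]), [[-0.9, -1.3], [0.6, -0.3]])
yaw 102.55583164408563
```

The bar's yaw is 102.6° against 100.3° for the holder's y axis, and its height is about 0.084. That leaves notch (0.0855) against lip (0.0825) too close to call, so I'll take two closer wrist views along the bar.

Call:
drive_tool([
  {"dp": [0,0.5,-0.8],"delta_rot": [0,0,0]},
  {"dp": [0,0.5,-0.8],"delta_rot": [0,0,0]},
  {"dp": [0,0.5,-0.8],"delta_rot": [0,0,0]},
  {"dp": [0,0.5,-0.8],"delta_rot": [0,0,0]},
  {"dp": [0,0,0],"delta_rot": [0,0,0]},
  {"dp": [0,0,0],"delta_rot": [0,0,0]},
  {"dp": [0,0,0],"delta_rot": [0,0,0]},
])

```text
time: 12.5
eef_pos: [0.5338, 0.2899, 0.1829]
tcp_rot: [0.0, 0.624, 0.782, 0.0]
ft_force: [0.6, -0.7, -0.1]
finger_gap: 0.0855
grip_force: 0.0
```

```bash
python3 - <<'E'
from h import *
import pickle
p=P("wrist"); im=imaging.read_camera("wrist"); pickle.dump((p,im),open("pics/wA.pkl","wb"))
cv2.imwrite("pics/wA.png",im[:,:,::-1]); print(p['eye'],ctrl.state()['eef_pos'])
E
```

```text
[0.51971407 0.35459741 0.30456034] [0.53396511 0.28987206 0.18324429]
```

Call:
drive_tool([
  {"dp": [0,-0.7,0],"delta_rot": [0,0,0]},
  {"dp": [0,-0.7,0],"delta_rot": [0,0,0]},
  {"dp": [0,-0.7,0],"delta_rot": [0,0,0]},
  {"dp": [0,-0.7,0],"delta_rot": [0,0,0]},
  {"dp": [0,-0.7,0],"delta_rot": [0,0,0]},
  {"dp": [0,0,0],"delta_rot": [0,0,0]},
  {"dp": [0,0,0],"delta_rot": [0,0,0]},
  {"dp": [0,0,0],"delta_rot": [0,0,0]},
])

```text
time: 13.22
eef_pos: [0.5337, 0.2202, 0.1824]
tcp_rot: [0.0, 0.624, 0.781, 0.0]
ft_force: [-0.5, -0.2, -0.3]
finger_gap: 0.0855
grip_force: 0.0
```

```bash
python3 - <<'E'
from h import *
import pickle
p=P("wrist"); im=imaging.read_camera("wrist"); pickle.dump((p,im),open("pics/wB.pkl","wb"))
a=pickle.load(open("pics/wA.pkl","rb"))[1]
cv2.imwrite("pics/wAB.png",np.hstack([a[:,60:460,::-1],im[:,60:460,::-1]])); print(p['eye'],ctrl.state()['eef_pos'])
E
```

```text
[0.51966088 0.28483391 0.30416278] [0.53363284 0.22046825 0.18231185]
```

View pics/wAB.png

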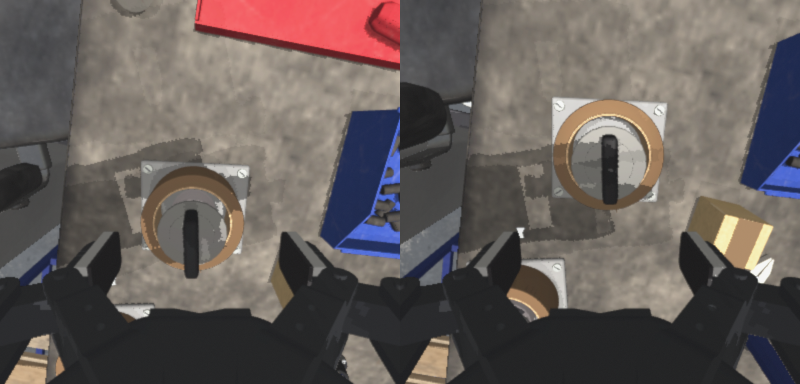

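Pixel positions: the bar's far top end is at row 277 in view A (col about 251) and row 203 in view B (col about 270). I'll refine both edges to subpixel and triangulate.

```bash
python3 - <<'E'
from h import *
import pickle
obs=[];ro=[]
for n,(u,v) in(("A",(251,277)),("B",(270,203))):
    p,im=pickle.load(open(f"pics/w{n}.pkl","rb"))
    g=im[v-15:v+14,u-3:u+4].astype(float).mean(2).mean(1); d=np.clip(np.diff(g),0,None); 
    k=int(np.argmax(d)); s=slice(max(k-3,0),k+4); row=(d[s]*(np.arange(len(d))[s]+.5)).sum()/d[s].sum()+v-15
    x=np.where(im[v-12:v-8,u-14:u+14].max(2).mean(0)<50)[0]; uc=x.mean()+u-14
    print(n,g.round()[::2],row,uc); obs.append((p,np.array([uc,row])))
    hsv=cv2.cvtColor(im,cv2.COLOR_RGB2HSV); o=(hsv[...,0]<18)&(hsv[...,1]>85)&(hsv[...,2]>60)
    m=np.zeros(o.shape,bool); m[v-115:v+12,u-62:u+62]=1
    pts=cv2.convexHull(biggest((o&m))); e=cv2.fitEllipse(pts); ro.append((p,np.array(e[0]))); print(e, plane(p,e[0],.056))
X=tri(obs); Y=tri(ro); print("bar far top",X,"ring",Y)
for z in(.0995,.1025,.1105): print(z,[plane(p,q,z)[:2].round(4).tolist() for p,q in obs])
E
```

```text
A [ 44.  44.  44.  44.  44.  43.  43.  43.  84. 139. 142. 140. 137. 135.
 124.] 278.18801155512756 251.0
((252.19947814941406, 219.3527374267578), (100.7485122680664, 103.00898742675781), 4.574709415435791) [0.53453092 0.25675214 0.056     ]
B [ 37.  38.  37.  37.  37.  37.  37.  37.  52.  79.  80.  99. 105.  97.
 101.] 204.27352297592998 270.0
((268.1194763183594, 154.26364135742188), (108.80648040771484, 110.00080108642578), 46.32261276245117) [0.53499225 0.25404178 0.056     ]
bar far top (array([0.54268093, 0.22107846, 0.10197873]), [[0.2, 0.0], [-0.2, -0.0]]) ring (array([0.53536919, 0.25280341, 0.0459889 ]), [[0.2, 0.1], [-0.2, -0.1]])
0.0995 [[0.5428, 0.2195], [0.5431, 0.2203]]
0.1025 [[0.5425, 0.2214], [0.5428, 0.2212]]
0.1105 [[0.5416, 0.2267], [0.5419, 0.2238]]
```

Bar top measured at 0.1020, against 0.1025 for the notch and 0.0995 for the lip. With the free 3.5 mm rise while gripped, this means the cap is locked.

```bash
python3 -c "
from station import job
print(job.job_done())"
```

```text
the job is handed in; nothing more can be done
None
```

I pushed the raised cap down, turned it about 85° clockwise to its stop and released it; it measures as locked in its notch, the other holder was not touched, and the job is handed in (the hand-in gave no verdict).

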